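# Open the drying cabinet and hold its gate wide

### The arm

A 6-joint arm with a two-finger parallel gripper is mounted at the origin on the work surface. World frame = base frame: x ahead of the robot, y to its left, z up, the work surface at z = 0. Lengths are in m, angles in rad, forces in N, time in s.
With the tool pointing down it reaches from about 0.325 to 0.775 m from the base axis. Payload 9.3 kg.
Tool frame: the origin (TCP) lies midway between the tips of the shut fingers; the grasp point (between the pads) lies r.hold_point_z behind it (r.hold_point_z is the distance from the TCP to the grasp point, in m); x points along the fingers, y is the direction in which the jaws open and shut, and the axes are right-handed (so a half turn about x gives the same grasp; the last joint's range is limited). The gripper opens to 85 mm and grips with 20 to 120 N. Pads are 22 mm wide; open, the fingers measure 114 mm over their backs; the gripper's body (76 mm by 85 mm) begins 54 mm behind the grasp point. The pads swing forward as they close: fully open they stand 13 mm farther back than shut.
Start: joints at [-1.41, 0.259, 0.021, 1.334, 0, 1.418], TCP at [0.17, -0.523, 0.191] pointing down, gripper open.
Joint ranges: [-3.04, 3.04], [-0.91, 1.82], [-1.04, 1.36], [-1.92, 1.95], [-1.52, 1.45], [-3.14, 3.14]. Speed limits (rad/s): [2.22, 2.22, 2.79, 3.14, 3.14, 3.14].

### API

Orientations are given as [roll, pitch, yaw] about the fixed x, y, z axes, in that order (R = Rz(yaw) Ry(pitch) Rx(roll)).
In Python, from plant import monitor, grab_frame, camera_info, hand_in, nets, r gives the robot as it stands.
- The arm moves only by the shell command python3 -m pendant 'ROWS' [OPENING]. ROWS is JSON, a list of rows, each a list of 2 entries, a list of its own where there are three numbers: the shift along the tool's x, y, z in m, then the turn about the tool's x in degrees. A call has 1 to 12 rows; each row is the pose to reach, as a shift and turn from the pose commanded when the call began, along the tool's axes at that moment; what a row does not reach only later rows make up. A row lasts 1/8 s, in which the tool goes at most 62.5 mm and 10.7 degrees, less where a joint would pass 70% of its speed; a pose out of reach is approached as far as the arm can. A call with a gripper value outside its range is refused whole. OPENING is the finger opening in m, from 0 to 0.0854, set as the call begins (- or left out, the last holds). The fingers move at their own pace and stop on an object; the grip force is fixed at half the most. Time passes only in rows, so rows that repeat a pose let the fingers close. It gives the time, the measured TCP pose, the force and the opening at its end, in the units of the state.
- monitor.get_state(): the state, without advancing time (a new reading comes with each control period).
- grab_frame(name): name is "side" or "top" or "wrist"; returns (picture, depth): 480x640x3 uint8, blue, green, red; 480x640 float32, m along the optical axis (not along the pixel's ray), 0 where there is no reading.
- camera_info(name): a dict with "camera_matrix" (3x3 intrinsics, pixels), "rvec" (rotation vector, rad) and "tvec" (3), from world to camera coordinates, as OpenCV has them; the wrist camera has in their place "hand_eye" (4x4, takes a point from camera to tool coordinates, whose origin is the TCP and whose axes are the tool frame's). Camera axes: x right, y down, z forward; pixel columns grow to the right and rows downward; lengths in m; the calibration is good to about 2 mm. A picture is of the moment at which its call begins: read the wrist's pose just before it. camera_info takes no time and is no camera call.
- hand_in(): hands the job in, once; it reports no verdict.
Trained networks look in the newest picture that a camera, given by its name, has taken for a name from the list of things; names that differ only in an ending like _2 or _b are one class to them, and where a whole thing is asked for, a point or a joint stands for the part that bears it (a point fixed in the world has none). Each returns a list of dicts, best first, with "confidence" (0 to 1); they miss things now and then, are a little off and sometimes report something else, mostly with a low value. They report only what shows in the picture. A call takes as long as a camera call.
- nets.find_in(camera, query): "location" ([row, column] in pixels, amid what is visible of it).
- nets.silhouettes(camera, query): "region" (480x640 bool, what is visible of it) and "location" ([row, column] in pixels, amid what is visible of it).
- nets.landmark_of(camera, query): "location" ([row, column] in pixels: a listed point, or the origin of a listed thing).
The state is a dict: "time_s": time; "joint_positions": joint angles; "qvel": joint speeds; "effort": joint torques, N m; "ee_pos": TCP position; "tool_rot": TCP orientation; "contact_force": force on the tool from outside, world axes, zero at the start; "wrist_torque": the same for the moment, N m; "opening": finger opening in m.
Only numpy, scipy, OpenCV 4.12 (cv2) and the standard library are available. Lean on these libraries where they do the work, as an engineer would, in place of code of your own. Each camera call takes 0.05 s, during which the arm holds its last target.

### The job

The watch cases in the drying cabinet are ready to be taken out: squeeze the red catch home between its tab and its steel ear, then the yellow catch in the same way, leaving both open. Then take the gate by its black post, swing it out past its detent until it is fully open at or close to its stop, and finish while still holding it there by the post, because its spring pulls it back. Leave the loupe, the jar and the brass holder where they stand.

Things in the scene. Friction and masses are not known exactly. Their poses are not given: they have to be found in the camera images.
- cabinet: Small white-framed drying cabinet with clear walls, 210 wide (y) x 195 deep (x) x 120 mm high (roof), fixed to the bench. Origin: on the bench under the gate's middle plane, in the middle of the width; x points from the gate into the cabinet, away from the robot, y to the left, z up. The gate (blue frame, clear pane, 12 mm thick, top edge at 120 mm) is its front. A sprung housing for the gate's detent stands on its left side, up to 75 mm out and 72 mm high.
- red_base: The red catch's dark base plate on the cabinet's roof (fixed). Origin: on the roof (120 mm above the bench), 32 mm behind the gate's middle plane, midway between the outer faces of the grip when it is fully squeezed. Same axes as the cabinet. The red and the yellow catch may stand in either of two places, 100 mm apart along the cabinet's y.
- red_ear: Bare steel ear of the red catch, fixed: a plate 22 x 8 x 34 mm (x, y, z), its outer face at y = +16.5 mm from the base's origin, from 4 to 38 mm above the roof. Pose origin is the base plate's origin.
- red_tab: Red tab, 22 x 8 x 34 mm (x, y, z), at the same height as the ear and facing it. At rest its outer face is at y = -29.5 mm from the base's origin (46 mm over ear and tab), squeezed home at y = -16.5 mm (33 mm over both). Pose origin is the base plate's origin, shifted along y with the joint.
- red_catch (a joint): Travel of the red tab towards its ear, m: 0 (up to 0.0015 at the start) is latched, 0.013 squeezed home. It slides against 3 N of friction and stays where it is left. A steel hook on the tab reaches over the gate's top edge and blocks the gate until about 0.007; squeezed home, it lines up with a slot in the gate.
- yellow_base: The yellow catch's dark base plate on the cabinet's roof (fixed). Origin: on the roof (120 mm above the bench), 32 mm behind the gate's middle plane, midway between the outer faces of the grip when it is fully squeezed. Same axes as the cabinet. The red and the yellow catch may stand in either of two places, 100 mm apart along the cabinet's y.
- yellow_ear: Bare steel ear of the yellow catch, fixed: a plate 22 x 8 x 34 mm (x, y, z), its outer face at y = +16.5 mm from the base's origin, from 4 to 38 mm above the roof. Pose origin is the base plate's origin.
- yellow_tab: Yellow tab, 22 x 8 x 34 mm (x, y, z), at the same height as the ear and facing it. At rest its outer face is at y = -29.5 mm from the base's origin (46 mm over ear and tab), squeezed home at y = -16.5 mm (33 mm over both). Pose origin is the base plate's origin, shifted along y with the joint.
- yellow_catch (a joint): Travel of the yellow tab towards its ear, m: 0 (up to 0.0015 at the start) is latched, 0.013 squeezed home. It slides against 3 N of friction and stays where it is left. A steel hook on the tab reaches over the gate's top edge and blocks the gate until about 0.007; squeezed home, it lines up with a slot in the gate.
- gate (a joint): Angle of the gate, rad: 0 shut, grows as its free right end swings out towards the robot and to the left (clockwise from above), 1.35 at its open stop. A closing spring pulls it shut (about 0.6 N at the post when shut, 1.7 N at the stop). From 0.5 to 1.0 rad it rides over a sprung detent (a short push of about 5 to 8 N more at the post, near 0.5 rad); if let go past it, it falls back to rest against the detent at about 1.0 rad.
- gate_hinge (a point): Point on the gate's vertical hinge axis, at the height of the gate's top edge (120 mm), at cabinet y = +100 mm in the gate's middle plane. Same axes as the cabinet.
- gate_post: Round black upright post, 16 mm diameter, standing 55 mm on the gate's top edge at its free right end, 193 mm from the hinge axis. Origin: centre of its foot, 120 mm above the bench, z up. It turns with the gate; the things around it on the roof reach no higher than 158 mm.
- loupe: Black watchmaker's loupe, 36 mm wide, 30 mm high, on the bench to the right of the gate. Origin: centre of its foot. Leave alone.
- jar: Amber glass jar with brass cap, 48 mm diameter, 65 mm high, on the bench left of the cabinet. Origin: centre of its foot. Leave alone.
- holder: Brass round movement holder, 48 mm diameter, 18 mm high, on the bench right of the cabinet. Origin: centre of its foot. Leave alone.

How it is judged:
By the outcome, as a careful person would: the job done as asked, in the order asked, and still so for the second after the job is handed in, while the arm keeps its last pose, push and grip.
It also fails if it takes over 51 s, if anything falls off the work surface, if the arm or the gripper's body presses on something with over 40 N, if the wrist force passes 120 N, or if a joint passes its speed limit or range.

## Working session

There is one attempt and no reset: what is moved stays moved. The work goes in short steps, Python scripts to look and compute and a shell command to move; the robot and the scene stay as the last step left them, time stands still between calls to the robot, and variables do not carry over. Pictures are saved under pics/ and viewed, and the job is handed in when it is done.

```bash
ls; mkdir -p pics; python3 - <<'E'
from plant import monitor, grab_frame, camera_info, nets, r
import cv2
print(monitor.get_state(), r.hold_point_z)
for c in ("side","top","wrist"):
    im,d=grab_frame(c); cv2.imwrite(f"pics/{c}0.png",im)
    print(c,camera_info(c))
    for q in ["red_base","red_ear","red_tab","yellow_base","yellow_tab","gate_hinge","gate_post","cabinet","loupe","jar","holder"]:
        print(q,[( [round(float(v)) for v in a["location"]],round(float(a["confidence"]),2)) for a in nets.landmark_of(c,q)[:2]])  if c!="wrist" else 0
E
```

```text
pics
{'time_s': 0.0, 'joint_positions': array([-1.40962285e+00,  2.59193149e-01,  2.07560249e-02,  1.33368116e+00,
       -2.70407950e-06,  1.41820252e+00]), 'qvel': array([ 1.57018337e-03, -5.11376294e-05,  1.09985340e-03, -2.20717133e-04,
       -9.83915486e-04, -5.81693060e-04]), 'effort': array([ 2.28248631e-03, -5.55643809e+01,  3.44527495e+01,  1.36956037e-02,
       -2.42009964e-04, -1.51520891e-05]), 'ee_pos': array([ 0.16969899, -0.52282102,  0.19076342]), 'tool_rot': array([-1.72134462,  1.56947437,  1.73401532]), 'contact_force': array([-0.16295019,  0.16096032, -0.49160239]), 'wrist_torque': array([ 0.00628565, -0.00170553,  0.01983975]), 'opening': 0.0857477265407407} 0.0187
side {'camera_matrix': array([[582.64785153,   0.        , 320.81010981],
       [  0.        , 582.64785153, 233.88264755],
       [  0.        ,   0.        ,   1.        ]]), 'rvec': array([ 0.21916357, -2.85254598,  1.12007684]), 'tvec': array([0.62514104, 0.11584399, 0.98889629])}
red_base [([253, 276], 0.74)]
red_ear [([253, 278], 0.76)]
red_tab [([251, 273], 0.56)]
yellow_base [([205, 279], 0.
[... 656 characters left out ...]
_hinge [([192, 376], 0.56)]
gate_post [([194, 377], 0.68)]
cabinet [([222, 320], 0.69)]
loupe [([260, 460], 0.64)]
jar [([253, 186], 0.82)]
holder [([153, 407], 0.74)]
wrist {'camera_matrix': array([[381.45084143,   0.        , 315.01539228],
       [  0.        , 381.45084143, 239.51040042],
       [  0.        ,   0.        ,   1.        ]]), 'hand_eye': array([[-6.41419140e-04, -3.10357276e-01,  9.50619771e-01,
        -1.83240330e-01],
       [ 9.99999439e-01, -1.00092481e-03,  3.47956661e-04,
        -1.22223695e-03],
       [ 8.43508033e-04,  9.50619461e-01,  3.10357744e-01,
        -8.08635019e-02],
       [ 0.00000000e+00,  0.00000000e+00,  0.00000000e+00,
         1.00000000e+00]])}
```

View pics/side0.png

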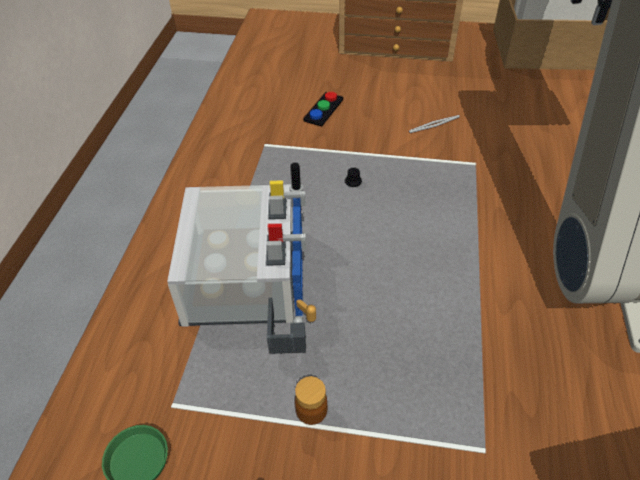

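View pics/top0.png

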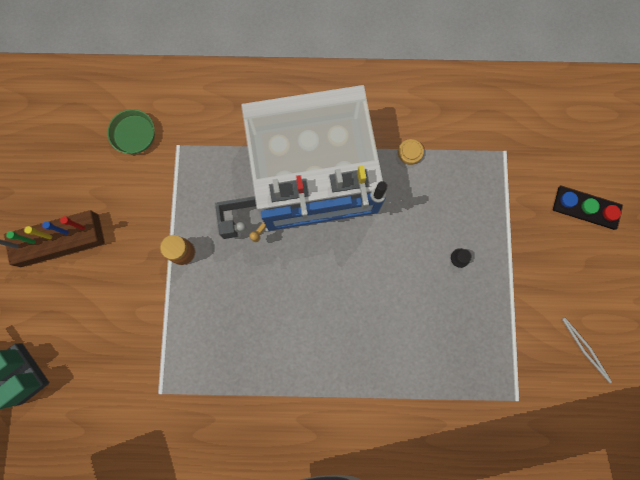

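Both views show the cabinet mildly yawed. In the top view the red catch is on the left at about (row 190, col 290), yellow on the right at (180, 352), and the post at about (190, 380). Next I'll get metric positions.

```bash
cat > h.py <<'E'
import numpy as np, cv2
from scipy.spatial.transform import Rotation as Ro
from plant import monitor, grab_frame, camera_info, nets, r
def cam(c,st=None):
    i=camera_info(c);K=i["camera_matrix"]
    if c=="wrist":
        st=st or monitor.get_state()
        T=np.eye(4);T[:3,:3]=Ro.from_euler("xyz",st["tool_rot"]).as_matrix();T[:3,3]=st["ee_pos"]
        M=T@i["hand_eye"]; return K,M[:3,:3],M[:3,3]
    R=cv2.Rodrigues(i["rvec"])[0]; return K,R.T,-R.T@i["tvec"]
def ray(c,rc,z,C=None):
    K,R,t=C or cam(c); d=R@np.linalg.inv(K)@np.array([rc[1],rc[0],1.]); return t+d*(z-t[2])/d[2]
def cloud(C,d):
    K,R,t=C; v,u=np.mgrid[:480,:640]
    p=np.stack([(u-K[0,2])/K[0,0]*d,(v-K[1,2])/K[1,1]*d,d],-1); return p@R.T+t
def proj(C,P):
    K,R,t=C; q=(np.asarray(P)-t)@R; q=q/q[...,2:]; return (q@K.T)[...,:2]
E
python3 - <<'E'
from h import *
np.set_printoptions(precision=4,suppress=True)
for c in ("side","top"):
    im,d=grab_frame(c); C=cam(c); P=cloud(C,d)
    for q,z in [("red_base",.12),("red_ear",.12),("yellow_base",.12),("yellow_ear",.12),("gate_post",.12),("gate_hinge",.12),("cabinet",0),("loupe",0),("jar",0),("holder",0)]:
        l=nets.landmark_of(c,q)
        s=nets.silhouettes(c,q)
        print(c,q,[(ray(c,a["location"],z,C)[:2],round(a["confidence"],2)) for a in l[:2]], end=" ")
        if s:
            p=P[s[0]["region"]&(d>0)]; print("sil",round(s[0]["confidence"],2),len(p),np.median(p,0),p.min(0),p.max(0))
        else: print()
    for q in ("red_tab","yellow_tab"):
        s=nets.silhouettes(c,q)
        if s:
            p=P[s[0]["region"]&(d>0)]; print(q,"sil",round(s[0]["confidence"],2),len(p),np.median(p,0),np.percentile(p,[3,97],axis=0))
print(monitor.get_state()["time_s"])
E
```

```text
side red_base [(array([0.6909, 0.0936]), 0.57)] sil 0.88 943 [0.685  0.0773 0.1325] [0.6468 0.0286 0.0875] [0.7133 0.1229 0.1599]
side red_ear [(array([0.6891, 0.0984]), 0.85)] sil 0.58 1257 [0.6001 0.3026 0.0626] [ 0.5789  0.2708 -0.0013] [0.6245 0.3155 0.0691]
side yellow_base [(array([ 0.7034, -0.0069]), 0.77), (array([0.6827, 0.1056]), 0.4)] sil 0.76 821 [ 0.7029 -0.0205  0.1327] [ 0.6652 -0.2044 -0.0009] [0.7748 0.0258 0.1607]
side yellow_ear [(array([ 0.7109, -0.0024]), 0.69)] sil 0.65 244 [0.7043 0.0129 0.1449] [0.6935 0.0033 0.1219] [0.7151 0.0181 0.1607]
side gate_post [(array([ 0.6831, -0.0537]), 0.52)] sil 0.86 295 [ 0.6838 -0.0502  0.1497] [ 0.6736 -0.2292 -0.0021] [ 0.7355 -0.0451  0.1783]
side gate_hinge [(array([0.6479, 0.131 ]), 0.82), (array([0.6899, 0.0922]), 0.63)] sil 0.74 299 [ 0.6838 -0.0502  0.1497] [ 0.6736 -0.2621 -0.0008] [ 0.7355 -0.0451  0.1783]
side cabinet [(array([0.6701, 0.0293]), 0.91)] sil 0.63 17518 [0.753  0.1277 0.1186] [ 0.617  -0.2041 -0.0036] [0.941  0.2225 0.1783]
side loupe [(array([ 0.5986, -0.225 ]), 0.6)] sil 0.82 274 [ 0.6007 -0.2119  0.0
[... 1177 characters left out ...]
97]), 0.24)] sil 0.72 15854 [0.7505 0.058  0.1194] [ 0.6176 -0.0878 -0.0046] [0.937  0.2358 0.1778]
top loupe [(array([ 0.5968, -0.2197]), 0.8)] sil 0.68 290 [ 0.6009 -0.2159  0.0271] [ 0.5857 -0.2335  0.0029] [ 0.6197 -0.2027  0.0343]
top jar [(array([0.6041, 0.2872]), 0.75)] sil 0.9 799 [0.6001 0.283  0.0635] [ 0.5791  0.2658 -0.0024] [0.6367 0.3267 0.0688]
top holder [(array([ 0.8037, -0.128 ]), 0.64)] sil 0.86 487 [ 0.8001 -0.1301  0.0158] [ 0.7793 -0.1544  0.0004] [ 0.8249 -0.1081  0.0219]
red_tab sil 0.47 99 [0.6921 0.0702 0.1571] [[0.683  0.0657 0.1244]
 [0.7048 0.0756 0.1604]]
yellow_tab sil 0.5 126 [ 0.71   -0.0261  0.1565] [[ 0.7011 -0.0316  0.1277]
 [ 0.7222 -0.0218  0.1596]]
3.55
```

```bash
cat >> h.py <<'E'
from scipy import ndimage
def blobs(c,st=None,box=((.6,.75),(-.1,.15))):
    C=cam(c,st); im,d=grab_frame(c); P=cloud(C,d)
    inb=(P[...,0]>box[0][0])&(P[...,0]<box[0][1])&(P[...,1]>box[1][0])&(P[...,1]<box[1][1])&(d>0)
    for lo,hi in ((.152,.168),(.168,.185)):
        L,n=ndimage.label(inb&(P[...,2]>lo)&(P[...,2]<hi))
        for k in range(1,n+1):
            p=P[L==k]
            if len(p)>15:
                print(c,lo,len(p),"mid",(p.min(0)+p.max(0))/2,"mean",p.mean(0),"bgr",im[L==k].mean(0).round())
    return im,P,inb
E
python3 - <<'E'
from h import *
np.set_printoptions(precision=4,suppress=True)
for c in ("side","top"):
    im,P,inb=blobs(c)
    # gate: blue points near top edge
    blue=inb*0+((im[...,0]>120)&(im[...,2]<60)); 
    b=P[(blue>0)&(P[...,2]>.112)&(P[...,2]<.125)]
    A=np.polyfit(b[:,1],b[:,0],1); print("gate top fit",len(b),A,np.degrees(np.arctan(-A[0])),b.min(0),b.max(0))
E
```

```text
side 0.152 66 mid [ 0.6849 -0.0525  0.16  ] mean [ 0.6837 -0.0501  0.1601] bgr [27. 25. 25.]
side 0.152 83 mid [ 0.7116 -0.0266  0.1561] mean [ 0.7114 -0.0254  0.1567] bgr [ 62. 171. 194.]
side 0.152 79 mid [0.7049 0.0103 0.1564] mean [0.7047 0.0114 0.1567] bgr [141. 149. 147.]
side 0.152 96 mid [0.6934 0.0718 0.1564] mean [0.6934 0.0726 0.1569] bgr [ 60.  62. 173.]
side 0.152 89 mid [0.6866 0.1084 0.1559] mean [0.6861 0.1094 0.1569] bgr [148. 150. 150.]
side 0.168 74 mid [ 0.6846 -0.0553  0.1729] mean [ 0.6845 -0.0531  0.1732] bgr [39. 37. 39.]
gate top fit 363 [-0.1785  0.673 ] 10.122637788991709 [ 0.6441 -0.0325  0.1164] [0.6847 0.135  0.1246]
top 0.152 81 mid [ 0.7123 -0.0266  0.1563] mean [ 0.7119 -0.0268  0.1573] bgr [ 71. 174. 191.]
top 0.152 75 mid [0.7055 0.0092 0.1573] mean [0.7052 0.0094 0.1575] bgr [151. 156. 156.]
top 0.152 75 mid [0.6942 0.0707 0.1569] mean [0.6938 0.0708 0.1575] bgr [ 60.  64. 171.]
top 0.152 76 mid [0.687  0.1073 0.1561] mean [0.6868 0.1074 0.1575] bgr [147. 152. 152.]
top 0.152 29 mid [ 0.6826 -0.0556  0.1603] mean [ 0.6802 -0.0536  0.1601] bgr [39. 40. 42.]
top 0.168 91 mid [ 0.6851 -0.0559  0.173 ] mean [ 0.6849 -0.0554  0.1739] bgr [50. 51. 53.]
gate top fit 73 [-0.1702  0.6721] 9.657153629699167 [ 0.6448 -0.0416  0.1167] [0.6871 0.13   0.1228]
```

```bash
cat >> h.py <<'E'
np.set_printoptions(precision=4,suppress=True)
PSI=np.radians(10.4)
xh=np.array([np.cos(PSI),np.sin(PSI),0]); yh=np.array([-np.sin(PSI),np.cos(PSI),0])
def go(p,ydir=None):
    s=monitor.get_state(); R=Ro.from_euler("xyz",s["tool_rot"]).as_matrix()
    sh=R.T@(np.array(p)-s["ee_pos"]); t=None
    if ydir is not None:
        v=R.T@ydir; t=np.degrees(np.arctan2(v[2],v[1]))
    print("shift mm",(sh*1000).round(1),"turn",t,"or",None if t is None else t-180*np.sign(t),"q6",s["joint_positions"][5], "t",s["time_s"])
    return R
E
python3 - <<'E'
from h import *
print(go([.6891,.0954,.24],yh)); go([.17,-.523,.24]); 
E
```

```text
shift mm [ -48.6 -428.  -684.9] turn -172.42187243795541 or 7.578127562044585 q6 1.4181904135521863 t 3.65
[[ 0.      0.3087 -0.9512]
 [-0.     -0.9512 -0.3087]
 [-1.      0.     -0.    ]]
shift mm [-48.6  -0.1  -0.3] turn None or None q6 1.4181904135521863 t 3.65
```

```bash
python3 -m pendant '[[[-0.04,0,0],-10],[[-0.05,-30e-3,-48e-3],-20],[[-0.05,-0.06,-0.096],-30],[[-0.05,-0.09,-0.144],-40],[[-0.05,-0.12,-0.192],-50],[[-0.05,-0.15,-0.24],-60],[[-0.05,-0.18,-0.288],-70],[[-0.05,-0.21,-0.336],-80],[[-0.05,-0.24,-0.384],-90],[[-0.05,-0.27,-0.432],-100],[[-0.05,-0.3,-0.48],-110],[[-0.05,-0.33,-0.528],-120]]' 0.07
python3 - <<'E'
from h import *
go([.6891,.0954,.24],yh)
E
```

```text
time_s: 5.15
ee_pos: [0.5712, -0.0446, 0.2415]
tool_rot: [0.228, 1.57, -0.5]
contact_force: [0.1, -1.1, 0.1]
opening: 0.0696
shift mm [  1.5 183.   -5.1] turn -52.0847038717076 or 127.9152961282924 q6 0.5032001599814641 t 5.15
```

```bash
python3 -m pendant '[[[0,0.04,0],-10],[[0,0.08,-0.002],-20],[[0,0.12,-0.003],-30],[[0,0.15,-0.004],-40],[[0.002,0.17,-0.005],-48],[[0.002,0.18,-0.005],-52],[[0.002,0.183,-0.005],-52],[[0.002,0.183,-0.005],-52]]' 0.07
python3 - <<'E'
from h import *
st=monitor.get_state()
im,P,inb=blobs("wrist",st)
cv2.imwrite("pics/w1.png",im)
print(go([.6891,.0954,.24],yh))
E
```

```text
time_s: 6.15
ee_pos: [0.6888, 0.0929, 0.2393]
tool_rot: [-2.855, 1.571, -2.682]
contact_force: [0.5, 0.6, 0.2]
opening: 0.07
wrist 0.152 273 mid [ 0.6838 -0.0507  0.1599] mean [ 0.6821 -0.0487  0.1601] bgr [8. 7. 8.]
wrist 0.152 361 mid [0.6867 0.1092 0.1563] mean [0.686  0.1091 0.1586] bgr [139. 143. 144.]
wrist 0.152 421 mid [0.7051 0.0111 0.1564] mean [0.7043 0.0117 0.158 ] bgr [90. 93. 94.]
wrist 0.152 365 mid [0.6938 0.0727 0.1565] mean [0.6929 0.0727 0.1584] bgr [ 30.  32. 163.]
wrist 0.152 463 mid [ 0.7118 -0.0251  0.1564] mean [ 0.7113 -0.0244  0.1579] bgr [ 34. 102. 123.]
wrist 0.168 563 mid [ 0.6846 -0.0537  0.1728] mean [ 0.684  -0.0524  0.1746] bgr [13. 12. 13.]
shift mm [-0.5  2.6  0.8] turn -0.5088718054431344 or 179.49112819455686 q6 -0.15937269372811233 t 6.2
[[-0.     -0.1718  0.9851]
 [-0.0001  0.9851  0.1718]
 [-1.     -0.0001 -0.    ]]
```

View pics/w1.png

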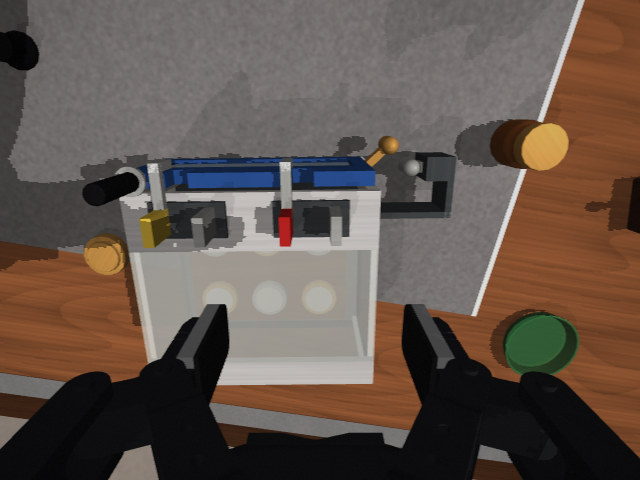

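The wrist view agrees with the fixed cameras to about 1.5 mm: red tab at (228, 286), ear at (224, 336), with both finger pads aligned to straddle them. Next I'll descend.

```bash
python3 -m pendant '[[[0.02,0.003,0.001],-0.5],[[0.06,0.003,0.001],-0.5],[[0.09,0.003,0.001],-0.5],[[0.105,0.003,0.001],-0.5],[[0.109,0.003,0.001],-0.5],[[0.109,0.003,0.001],-0.5]]' 0.07
python3 -m pendant '[[[0,0,0],0],[[0,0,0],0],[[0,0,0],0],[[0,0,0],0],[[0,0,0],0],[[0,0,0],0],[[0,0,0],0],[[0,0,0],0]]' 0
python3 - <<'E'
from h import *
im,_=grab_frame("wrist");cv2.imwrite("pics/w2.png",im)
E
```

```text
time_s: 6.95
ee_pos: [0.6898, 0.096, 0.1314]
tool_rot: [-0.19, 1.569, -0.008]
contact_force: [0.1, 0.3, 0.4]
opening: 0.0703
time_s: 7.95
ee_pos: [0.6893, 0.0961, 0.1304]
tool_rot: [-2.89, 1.571, -2.707]
contact_force: [-0.2, -0.7, -0.2]
opening: -0.0002
```

View pics/w2.png

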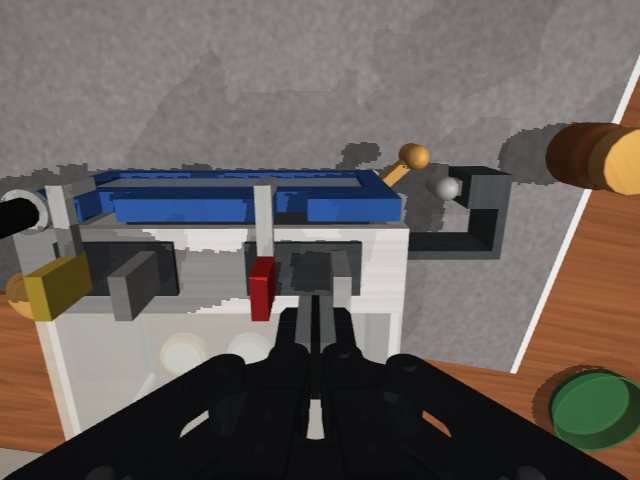

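```bash
python3 - <<'E'
from h import *
st=monitor.get_state()
im,d=grab_frame("wrist"); C=cam("wrist",st); P=cloud(C,d)
print(proj(C,st["ee_pos"]), proj(C,st["ee_pos"]+[0,0,.0187]))
for rc in [(310,290),(310,335),(295,303),(290,262),(262,262),(260,341),(315,280),(330,315)]: print(rc,P[rc])
for c in("side","top"):
    im,d=grab_frame(c);C=cam(c)
    u=proj(C,st["ee_pos"]).astype(int);print(u)
    cr=im[u[1]-60:u[1]+50,u[0]-80:u[0]+70]
    cv2.imwrite(f"pics/{c}2.png",cv2.resize(cr,None,fx=5,fy=5,interpolation=cv2.INTER_CUBIC))
E
```

```text
[312.7425 273.7989] [312.497  289.4468]
(310, 290) [0.6854 0.0866 0.1795]
(310, 335) [0.6813 0.1038 0.1812]
(295, 303) [0.681  0.0909 0.1735]
(290, 262) [0.6888 0.0733 0.1594]
(262, 262) [0.6835 0.07   0.1403]
(260, 341) [0.6764 0.108  0.1379]
(315, 280) [0.6858 0.0831 0.1837]
(330, 315) [0.6792 0.0955 0.2014]
[274 248]
[284 189]
```

View pics/side2.png

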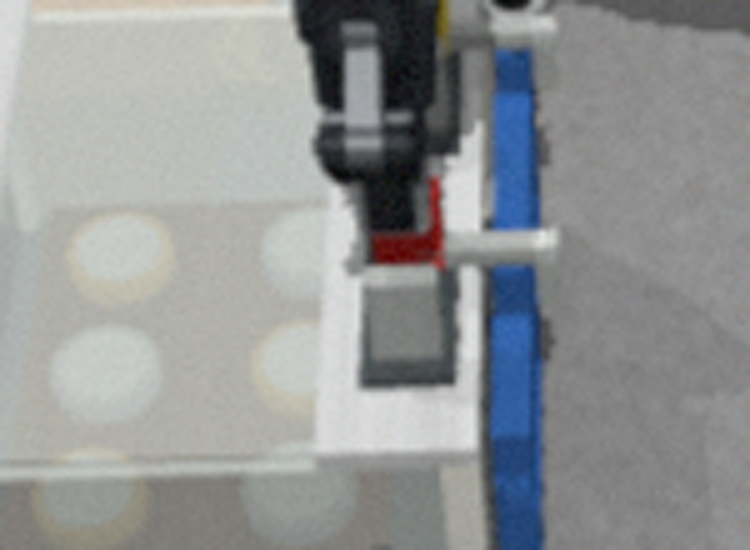

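View pics/top2.png

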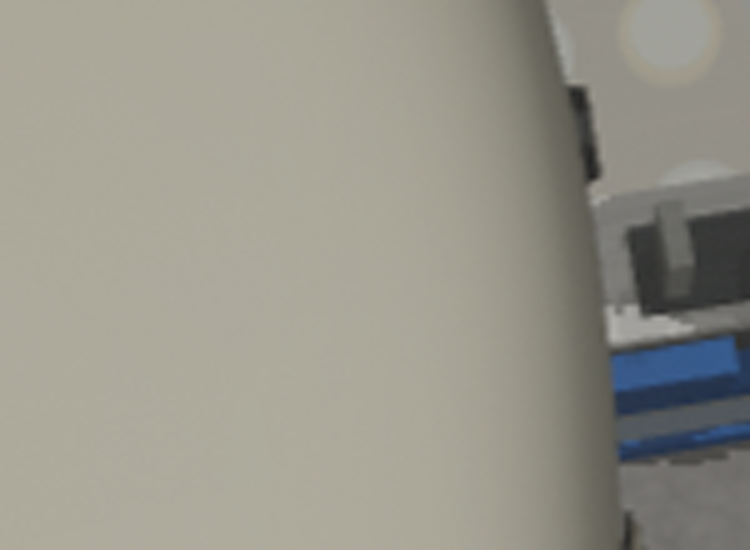

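```bash
python3 - <<'E'
from h import *
st=monitor.get_state()
im,d=grab_frame("wrist"); C=cam("wrist",st); P=cloud(C,d)
for c in (290,305,313,325,335):
  print(c)
  for rr in range(270,345,6): print(rr,P[rr,c],d[rr,c])
cv2.imwrite("pics/w2z.png",cv2.resize(im[230:370,230:420],None,fx=4,fy=4,interpolation=cv2.INTER_CUBIC))
E
```

```text
290
270 [0.6921 0.0842 0.124 ] 0.20498319
276 [0.6952 0.0848 0.1248] 0.20515183
282 [0.6988 0.0853 0.1246] 0.20648587
288 [0.7023 0.0859 0.1246] 0.20757692
294 [0.7057 0.0865 0.1249] 0.20840257
300 [0.7111 0.0871 0.1214] 0.21338578
306 [0.7148 0.0877 0.1214] 0.21458173
312 [0.6847 0.0867 0.1822] 0.14753261
318 [0.685  0.087  0.1862] 0.14379455
324 [0.6852 0.0873 0.1901] 0.1402269
330 [0.6854 0.0875 0.1939] 0.1366287
336 [0.6845 0.0877 0.199 ] 0.13148937
342 [0.6799 0.0877 0.2097] 0.119928285
305
270 [0.6901 0.0921 0.1252] 0.20360658
276 [0.6937 0.0927 0.125 ] 0.20497416
282 [0.6979 0.0934 0.1233] 0.20786825
288 [0.7008 0.0939 0.1247] 0.20743978
294 [0.7041 0.0945 0.1251] 0.20811333
300 [0.6802 0.0917 0.1791] 0.14932548
306 [0.6796 0.0918 0.185 ] 0.14357129
312 [0.6797 0.0919 0.1894] 0.13943148
318 [0.68   0.092  0.1932] 0.13595635
324 [0.68   0.0921 0.1973] 0.13204965
330 [0.6799 0.0922 0.2014] 0.12811312
336 [0.6799 0.0923 0.205 ] 0.124694616
342 [0.6799 0.0924 0.2083] 0.121544234
313
270 [0.6894 0.0963 0.1251] 0.20369026
276 [0.6935 0.097  0.1237] 0.20639421
282 [0.6963 0.0975 0.12
[... 684 characters left out ...]
.1891] 0.13974363
318 [0.6784 0.099  0.1937] 0.13533376
324 [0.6785 0.0989 0.1978] 0.1314702
330 [0.6782 0.0987 0.202 ] 0.12735786
336 [0.6793 0.0989 0.204 ] 0.12579134
342 [0.6791 0.0988 0.2078] 0.122089386
335
270 [0.6768 0.1044 0.1513] 0.17544287
276 [0.6763 0.1039 0.1594] 0.16750935
282 [0.6799 0.1047 0.1577] 0.1702545
288 [0.6824 0.1051 0.1586] 0.17023125
294 [0.6849 0.1056 0.1594] 0.170294
300 [0.6878 0.1062 0.1594] 0.17114688
306 [0.6907 0.1068 0.1595] 0.17205253
312 [0.6816 0.1038 0.1822] 0.14747082
318 [0.6817 0.1036 0.1866] 0.14329176
324 [0.6812 0.1032 0.192 ] 0.13804871
330 [0.6781 0.1022 0.2012] 0.12832396
336 [0.6784 0.1021 0.2044] 0.12533341
342 [0.6777 0.1017 0.2091] 0.120663
```

View pics/w2z.png

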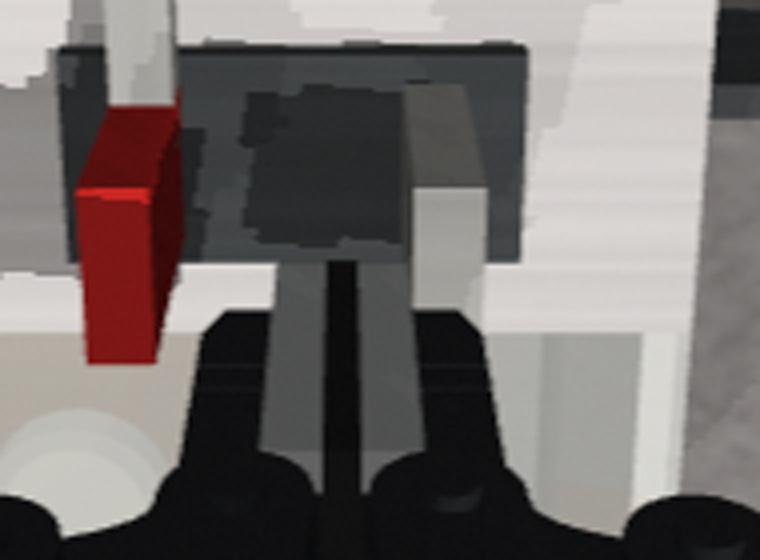

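The fingers shut on air. By depth, their tips are at about z = 0.177, so the real tips sit about 46 mm behind the reported TCP. I'll check that with the side camera, reopening without descending.

```bash
python3 - <<'E'
from h import *
im,d=grab_frame("side");C=cam("side");P=cloud(C,d)
for rr in range(216,246,2): print(rr,[ (P[rr,c].round(3).tolist(), im[rr,c].tolist()) for c in (268,272,276)])
E
python3 -m pendant '[[[0,0,0],0],[[0,0,0],0],[[0,0,0],0],[[0,0,0],0],[[0,0,0],0]]' 0.07
python3 - <<'E'
from h import *
im,d=grab_frame("wrist");C=cam("wrist");P=cloud(C,d);cv2.imwrite("pics/w3.png",im)
st=monitor.get_state();R=Ro.from_euler("xyz",st["tool_rot"]).as_matrix()
Q=(P-st["ee_pos"])@R
m=(d>0)&(im.max(2)<60)&(P[...,2]>.165)&(np.abs(Q[...,2])<.03)
for s in(-1,1):
    q=Q[m&(s*Q[...,1]>0.01)];print(s,len(q),np.percentile(q[:,0],[90,97,99.5]), q[q[:,0]>np.percentile(q[:,0],90)].mean(0))
E
```

```text
216 [([0.676, 0.154, 0.262], [159, 155, 152]), ([0.671, 0.152, 0.261], [69, 66, 61]), ([0.666, 0.15, 0.26], [59, 53, 52])]
218 [([0.676, 0.155, 0.259], [98, 94, 90]), ([0.671, 0.155, 0.261], [37, 37, 33]), ([0.67, 0.139, 0.244], [32, 30, 28])]
220 [([0.676, 0.155, 0.256], [67, 65, 64]), ([0.671, 0.154, 0.256], [34, 29, 27]), ([0.669, 0.142, 0.244], [32, 25, 28])]
222 [([0.68, 0.146, 0.242], [36, 30, 25]), ([0.675, 0.143, 0.24], [19, 20, 17]), ([0.67, 0.141, 0.239], [14, 7, 11])]
224 [([0.691, 0.11, 0.199], [24, 16, 17]), ([0.685, 0.109, 0.199], [25, 19, 22]), ([0.681, 0.102, 0.193], [41, 40, 36])]
226 [([0.692, 0.109, 0.194], [21, 15, 20]), ([0.686, 0.108, 0.194], [25, 19, 19]), ([0.681, 0.103, 0.19], [53, 53, 51])]
228 [([0.692, 0.11, 0.191], [27, 24, 22]), ([0.685, 0.111, 0.193], [34, 31, 29]), ([0.681, 0.104, 0.187], [49, 49, 45])]
230 [([0.692, 0.109, 0.186], [25, 24, 18]), ([0.687, 0.107, 0.184], [30, 26, 27]), ([0.681, 0.107, 0.186], [37, 33, 31])]
232 [([0.692, 0.112, 0.184], [31, 28, 24]), ([0.687, 0.108, 0.181], [24, 21, 10]), ([0.681, 0.108, 0.182], [28, 29, 22])]
234 [([0.
[... 287 characters left out ...]
 0.075, 0.131], [26, 24, 99]), ([0.692, 0.074, 0.131], [5, 15, 95])]
240 [([0.705, 0.074, 0.123], [63, 64, 66]), ([0.698, 0.075, 0.126], [45, 44, 98]), ([0.692, 0.073, 0.125], [61, 62, 113])]
242 [([0.695, 0.107, 0.156], [178, 182, 179]), ([0.689, 0.108, 0.159], [170, 172, 168]), ([0.683, 0.105, 0.157], [167, 170, 165])]
244 [([0.694, 0.113, 0.159], [173, 179, 174]), ([0.688, 0.111, 0.158], [168, 169, 167]), ([0.682, 0.11, 0.157], [159, 162, 161])]
time_s: 8.88
ee_pos: [0.6894, 0.0961, 0.1304]
tool_rot: [3.002, 1.571, -3.098]
contact_force: [0.4, 0.4, -0.9]
opening: 0.0701
-1 23131 [-0.0847 -0.0637 -0.0536] [-0.0693 -0.0362 -0.0025]
1 23990 [-0.0851 -0.0636 -0.0524] [-0.0692  0.0388 -0.002 ]
```

View pics/w3.png

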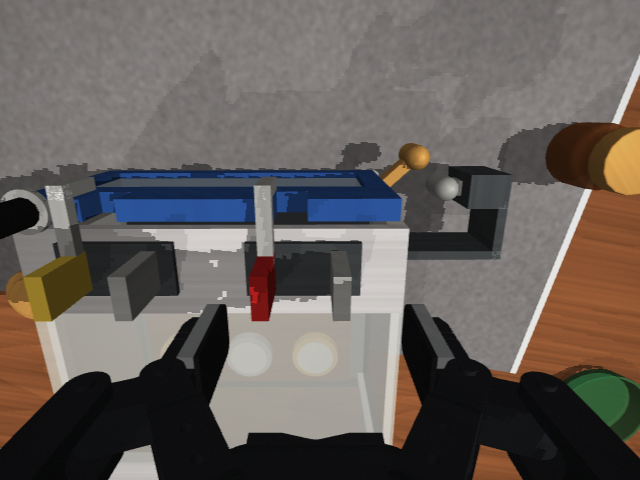

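The side camera confirms the tips at about z = 0.175, while the catch tops are at 0.158. The fingers are still centred laterally. I'll go about 47 mm lower and then squeeze.

```bash
python3 -m pendant '[[[0.015,0,0],0],[[0.03,0,0],0],[[0.04,0,0],0],[[0.046,0,0],0],[[0.046,0,0],0]]' 0.07
python3 -m pendant '[[[0,0,0],0],[[0,0,0],0],[[0,0,0],0],[[0,0,0],0],[[0,0,0],0],[[0,0,0],0]]' 0
python3 - <<'E'
from h import *
im,_=grab_frame("wrist");cv2.imwrite("pics/w4.png",im)
E
```

```text
time_s: 9.55
ee_pos: [0.6892, 0.0961, 0.0838]
tool_rot: [2.974, 1.57, -3.126]
contact_force: [0.4, -0.5, 0.3]
opening: 0.0699
time_s: 10.3
ee_pos: [0.6901, 0.096, 0.0858]
tool_rot: [-0.477, 1.568, -0.294]
contact_force: [-0.1, -1.2, 6.1]
opening: 0.0315
```

View pics/w4.png

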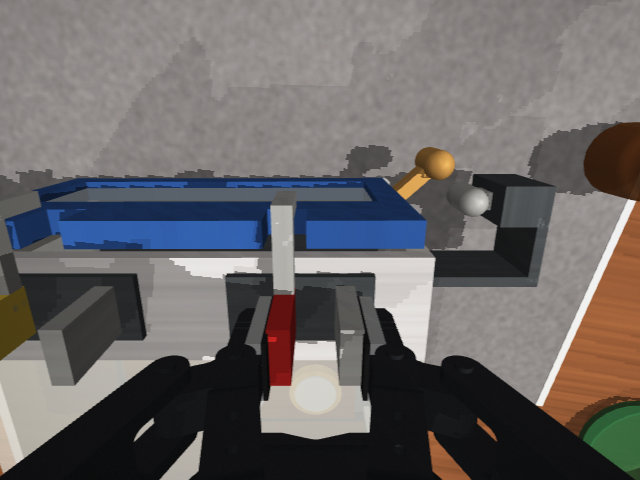

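Opening reads 31.5 mm. The red tab at (340, 282) is up against the grip and its hook is in line with the gate's slot, so the red catch is home. Release, lift, and move to yellow.

```bash
python3 -m pendant '[[[0,0,0],0],[[0,0,0],0],[[0,0,0],0],[[0,0,0],0],[[-0.02,0,0],0],[[-0.05,0,0],0],[[-0.075,0,0],0],[[-0.075,0,0],0]]' 0.07
python3 - <<'E'
from h import *
im,_,_=blobs("wrist",monitor.get_state());cv2.imwrite("pics/w5.png",im)
go([.7075,-.0018,.16],yh);go([.7075,-.0018,.085],yh)
E
```

```text
time_s: 11.35
ee_pos: [0.6903, 0.0962, 0.1615]
tool_rot: [-0.144, 1.567, 0.039]
contact_force: [0.1, 0.3, -0.1]
opening: 0.07
wrist 0.152 766 mid [ 0.684  -0.0507  0.16  ] mean [ 0.682  -0.0488  0.1604] bgr [8. 7. 8.]
wrist 0.152 858 mid [0.7051 0.0111 0.1564] mean [0.7041 0.0118 0.1578] bgr [81. 84. 85.]
wrist 0.152 684 mid [0.6913 0.0848 0.1563] mean [0.6905 0.0848 0.1583] bgr [ 22.  24. 120.]
wrist 0.152 670 mid [0.6871 0.1093 0.1562] mean [0.6858 0.109  0.1584] bgr [127. 131. 132.]
wrist 0.152 957 mid [ 0.7117 -0.0253  0.1564] mean [ 0.7109 -0.0243  0.1576] bgr [ 31.  95. 115.]
wrist 0.168 596 mid [ 0.6849 -0.0503  0.1728] mean [ 0.6835 -0.0486  0.1731] bgr [10. 10. 10.]
shift mm [ -0.1 -99.6  -0.3] turn 0.08181739976991773 or -179.91818260023007 q6 -0.1647276261449268 t 11.4
shift mm [ 74.9 -99.6  -0.4] turn 0.08181739976991773 or -179.91818260023007 q6 -0.1647276261449268 t 11.4
```

View pics/w5.png

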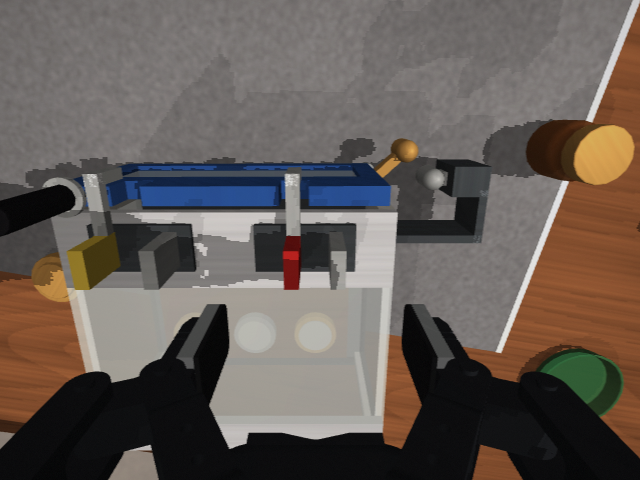

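Red tab to ear centre distance is now 24.9 mm, against 25 mm nominal when home. Yellow is next.

```bash
python3 -m pendant '[[[0,-0.03,0],0],[[0,-0.07,0],0],[[0,-0.095,0],0],[[0,-0.0995,0],0],[[0.01,-0.0995,0],0],[[0.035,-0.0995,0],0],[[0.06,-0.0995,0],0],[[0.073,-0.0995,0],0],[[0.073,-0.0995,0],0]]' 0.07
python3 -m pendant '[[[0,0,0],0],[[0,0,0],0],[[0,0,0],0],[[0,0,0],0],[[0,0,0],0],[[0,0,0],0]]' 0
python3 - <<'E'
from h import *
im,_=grab_frame("wrist");cv2.imwrite("pics/w6.png",im)
E
```

```text
time_s: 12.52
ee_pos: [0.7068, -0.0008, 0.0854]
tool_rot: [2.774, 1.569, 2.958]
contact_force: [0.1, 0.4, 0.2]
opening: 0.07
time_s: 13.28
ee_pos: [0.7085, -0.0024, 0.0883]
tool_rot: [-0.624, 1.567, -0.442]
contact_force: [0.5, -2.1, 7.4]
opening: 0.0318
```

View pics/w6.png

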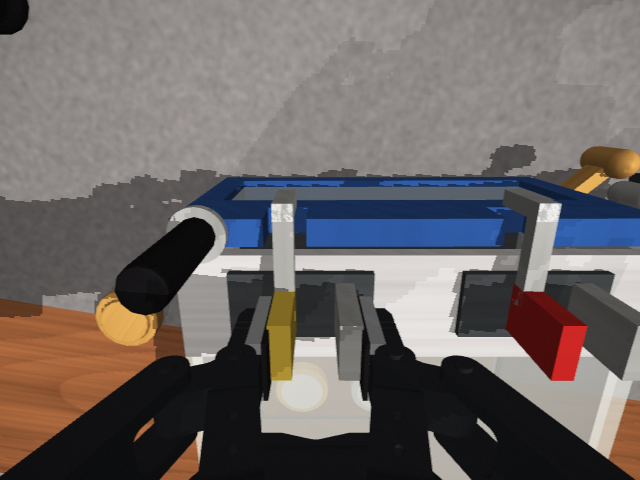

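Opening reads 31.8 mm, with the yellow tab at (335, 283) home and its hook lined up with the slot. Release, lift, and line up on the post with the jaws closing along the swing direction.

```bash
python3 -m pendant '[[[0,0,0],0],[[0,0,0],0],[[0,0,0],0],[[0,0,0],0],[[-0.02,0,0],0],[[-0.06,0,0],0],[[-0.1,0,0],0],[[-0.11,0,0],0],[[-0.11,0,0],-5]]' 0.07
python3 - <<'E'
from h import *
im,_,_=blobs("wrist",monitor.get_state());cv2.imwrite("pics/w7.png",im)
go([.6848,-.0548,.19],-xh);go([.6848,-.0548,.19],xh)
E
```

```text
time_s: 14.45
ee_pos: [0.7077, -0.0016, 0.1969]
tool_rot: [-0.316, 1.57, -0.044]
contact_force: [-0.1, -0.6, -0.3]
opening: 0.07
wrist 0.152 169 mid [ 0.6822 -0.0528  0.16  ] mean [ 0.6796 -0.051   0.1602] bgr [10.  9.  9.]
wrist 0.152 485 mid [ 0.7096 -0.0135  0.1565] mean [ 0.7088 -0.0136  0.1584] bgr [ 45. 130. 155.]
wrist 0.152 500 mid [0.7051 0.0111 0.1562] mean [0.7042 0.0108 0.1583] bgr [138. 142. 144.]
wrist 0.152 597 mid [0.6916 0.0848 0.1564] mean [0.6909 0.0838 0.1578] bgr [ 29.  31. 146.]
wrist 0.152 636 mid [0.6871 0.1093 0.1562] mean [0.6865 0.1082 0.1576] bgr [123. 127. 128.]
wrist 0.168 695 mid [ 0.6846 -0.0541  0.1728] mean [ 0.684  -0.0536  0.1751] bgr [17. 16. 17.]
shift mm [  6.  -45.  -36.3] turn -84.53383172287376 or 95.46616827712624 q6 -0.39770508025399665 t 14.5
shift mm [  6.  -45.  -36.3] turn 95.46616827712626 or -84.53383172287374 q6 -0.39770508025399665 t 14.5
```

View pics/w7.png

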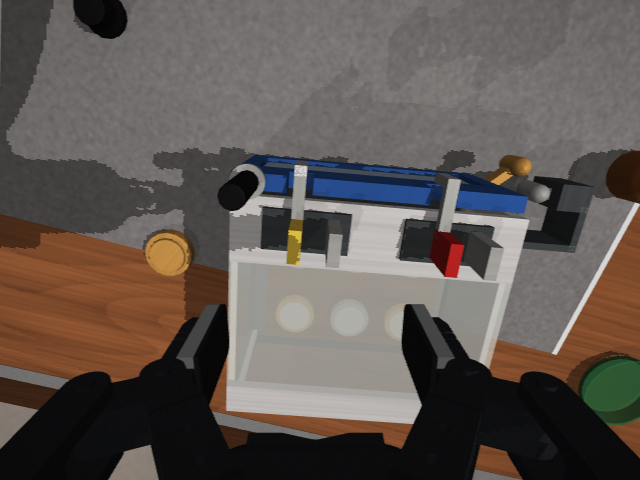

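Yellow is home too, at 25.0 mm centre to centre.

```bash
python3 -m pendant '[[[0,-0.01,-0.008],-10],[[0,-0.02,-0.016],-20],[[0,-0.03,-0.024],-30],[[0,-0.04,-0.032],-40],[[0,-0.045,-0.036],-50],[[0,-0.045,-0.036],-60],[[0,-0.045,-0.036],-70],[[0,-0.045,-0.036],-80],[[0,-0.045,-0.036],-84.5],[[0,-0.045,-0.036],-84.5],[[0,-0.045,-0.036],-84.5]]' 0.07
python3 - <<'E'
from h import *
st=monitor.get_state()
im,_,_=blobs("wrist",st);cv2.imwrite("pics/w8.png",im)
go([.6847,-.0548,.096],-xh)
E
```

```text
time_s: 15.88
ee_pos: [0.6846, -0.0546, 0.1958]
tool_rot: [1.172, 1.57, 2.914]
contact_force: [-0.3, 0.6, 0.8]
opening: 0.0703
wrist 0.152 203 mid [ 0.6849 -0.0588  0.16  ] mean [ 0.6859 -0.0606  0.1601] bgr [9. 9. 9.]
wrist 0.152 543 mid [ 0.7098 -0.0139  0.1564] mean [ 0.7098 -0.0149  0.1577] bgr [ 60. 162. 177.]
wrist 0.152 529 mid [0.7052 0.0103 0.1563] mean [0.7052 0.0095 0.1577] bgr [134. 138. 139.]
wrist 0.152 481 mid [0.6915 0.0844 0.1559] mean [0.6916 0.0828 0.1571] bgr [ 26.  27. 127.]
wrist 0.168 624 mid [ 0.685  -0.055   0.1728] mean [ 0.6853 -0.0558  0.1749] bgr [23. 22. 23.]
shift mm [100.   -0.1  -0.2] turn -0.5269640501407982 or 179.4730359498592 q6 -1.944755763179926 t 15.925
```

View pics/w8.png

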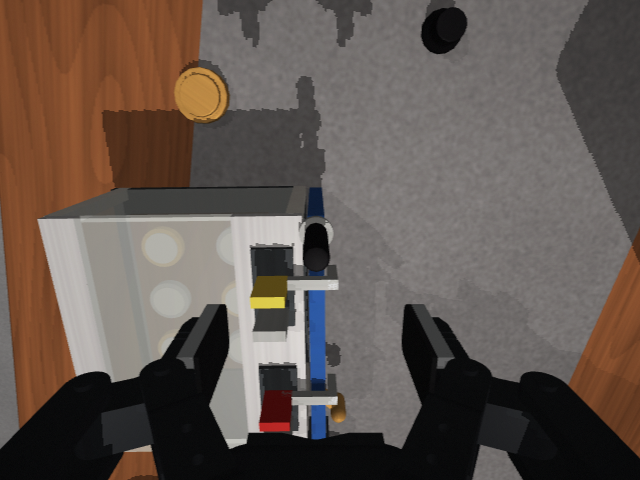

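The post at (245, 316) is centred between the pads. Descend and grip.

```bash
python3 -m pendant '[[[0.02,0,0],0],[[0.05,0,0],0],[[0.08,0,0],0],[[0.095,0,0],0],[[0.1,0,0],0],[[0.1,0,0],0]]' 0.07
python3 -m pendant '[[[0,0,0],0],[[0,0,0],0],[[0,0,0],0],[[0,0,0],0],[[0,0,0],0],[[0,0,0],0],[[0,0,0],0]]' 0
python3 - <<'E'
from h import *
im,_=grab_frame("wrist");cv2.imwrite("pics/w9.png",im)
s=monitor.get_state(); R=go([.6847,-.0548,.096],-xh)
# arc plan in tool frame, angles
H=np.array([.6500,.1350]); p0=s["ee_pos"]; v=p0[:2]-H
for a in np.arange(.1,1.36,.05).tolist()+[1.35]:
    c,sn=np.cos(-a),np.sin(-a); w=np.array([c*v[0]-sn*v[1],sn*v[0]+c*v[1]])+H
    d=R.T@(np.array([*w,p0[2]])-p0); print(round(a,2),np.degrees(a).round(1),(d*1000).round(1),w)
E
```

```text
time_s: 16.68
ee_pos: [0.6851, -0.0547, 0.097]
tool_rot: [-1.939, 1.57, -0.194]
contact_force: [-0.3, -0.5, 0.7]
opening: 0.0698
time_s: 17.55
ee_pos: [0.6849, -0.0548, 0.0969]
tool_rot: [-2.139, 1.57, -0.394]
contact_force: [-1.2, -1.3, 5.2]
opening: 0.0144
shift mm [ 1.   0.1 -0. ] turn -0.42269790054820106 or 179.5773020994518 q6 -1.9466691632628024 t 17.6
0.1 5.7 [-0.  19.3  0.8] [ 0.6657 -0.0573]
0.15 8.6 [-0.  28.8  2. ] [ 0.6561 -0.0578]
0.2 11.5 [-0.  38.4  3.6] [ 0.6464 -0.0579]
0.25 14.3 [-0.  47.8  5.6] [ 0.6368 -0.0575]
0.3 17.2 [-0.  57.1  8.2] [ 0.6272 -0.0566]
0.35 20.1 [-0.  66.2 11.2] [ 0.6176 -0.0552]
0.4 22.9 [-0.  75.2 14.7] [ 0.6082 -0.0534]
0.45 25.8 [-0.1 84.1 18.6] [ 0.5988 -0.051 ]
0.5 28.6 [-0.1 92.7 22.9] [ 0.5896 -0.0482]
0.55 31.5 [ -0.1 101.1  27.7] [ 0.5805 -0.045 ]
0.6 34.4 [ -0.1 109.2  32.9] [ 0.5716 -0.0413]
0.65 37.2 [ -0.1 117.1  38.5] [ 0.5629 -0.0372]
0.7 40.1 [ -0.1 124.6  44.5] [ 0.5544 -0.0326]
0.75 43.0 [ -0.1 131.9  50.8] [ 0.5461 -0.0276]
0.8 45.8 [ -0.1 138.8  57.5] [ 0.5381 -0.0222]
0.85 48.7 [ -0.1 145.4  64.5] [ 0.5304 -0.0164]
0.9 51.6 [ -0.1 151.7  71.9] [ 0.523  -0.0103]
0.95 54.4 [ -0.1 157.5  79.5] [ 0.5159 -0.0037]
1.0 57.3 [ -0.1 163.   87.5] [0.5091 0.0032]
1.05 60.2 [ -0.1 168.1  95.7] [0.5027 0.0104]
1.1 63.0 [ -0.1 172.7 104.2] [0.4967 0.0179]
1.15 65.9 [ -0.1 177.  112.8] [0.491  0.0257]
1.2 68.8 [ -0.1 180.7 121.7] [0.4857 0.0338]
1.25 71.6 [ -0.1 184.1 130.7] [0.4809 0.0421]
1.3 74.5 [ -0.1 187.  140. ] [0.4765 0.0507]
1.35 77.3 [ -0.2 189.4 149.3] [0.4725 0.0594]
1.35 77.3 [ -0.2 189.4 149.3] [0.4725 0.0594]
```

View pics/w9.png

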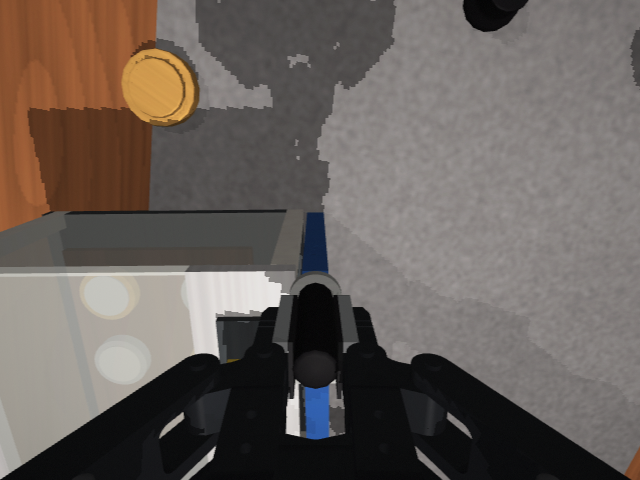

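Post gripped. Swing starts; turning the tool with the gate, and checking early.

```bash
python3 -m pendant '[[[0,0.01,0.0002],2.9],[[0,0.0193,0.0008],5.7],[[0,0.0288,0.002],8.6],[[0,0.0384,0.0036],11.5],[[0,0.0478,0.0056],14.3],[[0,0.0571,0.0082],17.2],[[0,0.0571,0.0082],17.2]]' 0
python3 - <<'E'
from h import *
im,_=grab_frame("side");cv2.imwrite("pics/s10.png",im)
for q in ("gate_post",):
    for c in ("side",):
        print([(ray(c,a["location"],.12)[:2],a["confidence"]) for a in nets.landmark_of(c,q)])
R=go([.6272,-.0566,.097]);print(R)
E
```

```text
time_s: 18.48
ee_pos: [0.6272, -0.0569, 0.097]
tool_rot: [-2.056, 1.569, -0.611]
contact_force: [0.9, -2.6, 4.1]
opening: 0.0146
[(array([ 0.6285, -0.054 ]), 0.52)]
shift mm [-0.1  0.6  0.3] turn None or None q6 -1.6689531216339057 t 18.575
[[ 0.0013 -0.9922  0.1248]
 [-0.0008  0.1248  0.9922]
 [-1.     -0.0014 -0.0006]]
```

View pics/s10.png

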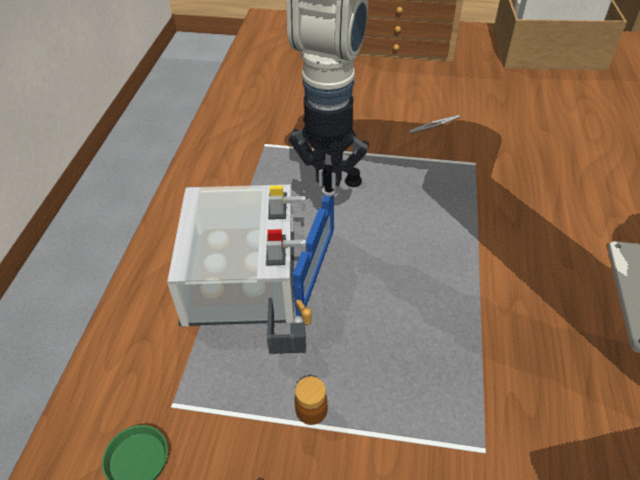

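The gate follows, with the hooks passing through the slots. Next is the swing past the detent; since the tool turns with the gate, the same arc table applies.

```bash
python3 -m pendant '[[[0,0.0097,0.0002],2.9],[[0,0.0193,0.0008],5.7],[[0,0.0288,0.002],8.6],[[0,0.0384,0.0036],11.5],[[0,0.0478,0.0056],14.3],[[0,0.0571,0.0082],17.2],[[0,0.0662,0.0112],20.1],[[0,0.0752,0.0147],22.9],[[0,0.0841,0.0186],25.8],[[0,0.0927,0.0229],28.6],[[0,0.1011,0.0277],31.5],[[0,0.1092,0.0329],34.4]]' 0
python3 - <<'E'
from h import *
im,_=grab_frame("side");cv2.imwrite("pics/s11.png",im)
print([(ray("side",a["location"],.12)[:2],a["confidence"]) for a in nets.landmark_of("side","gate_post")])
go([.523,-.0103,.097])
E
```

```text
time_s: 20.08
ee_pos: [0.5231, -0.0114, 0.0968]
tool_rot: [-2.341, 1.568, -1.498]
contact_force: [-2.8, -7.3, 7.9]
opening: 0.0146
[(array([ 0.5212, -0.0008]), 0.64)]
shift mm [-0.2 -0.5  0.7] turn None or None q6 -1.0236246626157604 t 20.175
```

View pics/s11.png

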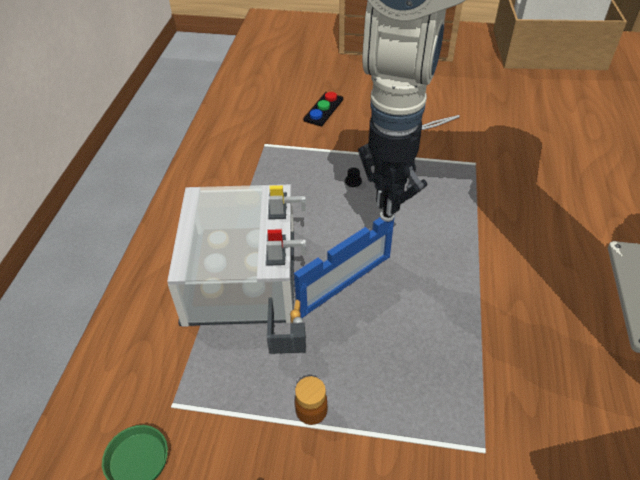

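```bash
python3 -m pendant '[[[0,0.0097,-0.0008],2.9],[[0,0.0193,-0.0007],5.7],[[0,0.0288,0],8.6],[[0,0.0384,0.0016],11.5],[[0,0.0478,0.0036],14.3],[[0,0.0571,0.0062],17.2],[[0,0.0662,0.0092],20.1],[[0,0.0752,0.0127],22.9],[[0,0.0752,0.0127],22.9]]' 0
python3 - <<'E'
from h import *
im,d=grab_frame("side");cv2.imwrite("pics/s12.png",im)
go([.4765,.0507,.097])
# gate line fit: blue points high up
for c in ("side","top"):
    im,d=grab_frame(c);P=cloud(cam(c),d)
    m=(im[...,0]>100)&(im[...,2]<70)&(im[...,0].astype(int)-im[...,2]>60)&(P[...,2]>.10)&(P[...,2]<.13)&(np.abs(P[...,0]-.56)<.12)&(P[...,1]>-.06)&(P[...,1]<.16)
    p=P[m][:,:2]
    if len(p)>20:
        v=np.linalg.svd(p-p.mean(0))[2][0]; a=np.degrees(np.arctan2(v[1],v[0])); print(c,len(p),"dir",a, "gate angle", np.radians(-90+10.4-((a%180)-180))%np.pi, p.min(0),p.max(0))
E
```

```text
time_s: 21.3
ee_pos: [0.4763, 0.0498, 0.0969]
tool_rot: [-0.307, 1.569, 0.139]
contact_force: [3.7, -0.5, 5.2]
opening: 0.0147
shift mm [-0.2  1.   0.6] turn None or None q6 -0.5192375578139221 t 21.35
side 1296 dir 26.07199535842035 gate angle 1.297268407433193 [0.4629 0.0474] [0.6498 0.1409]
top 234 dir -153.25732952945032 gate angle 1.2855629185153536 [0.5865 0.099 ] [0.6507 0.137 ]
```

View pics/s12.png

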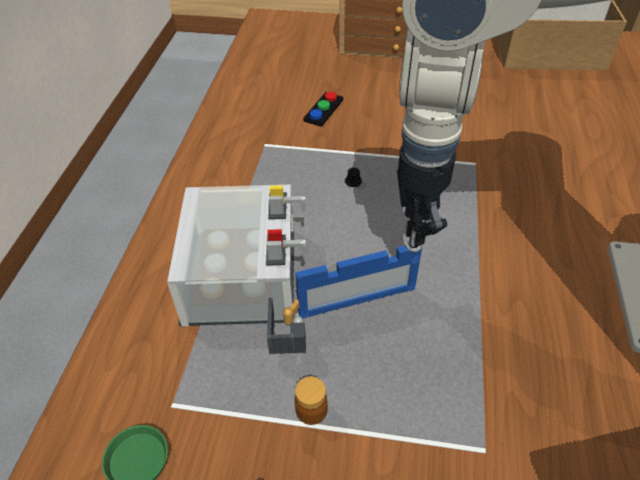

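Gate at about 1.29 to 1.30 rad, still in the grip. A little more, to reach the stop.

```bash
python3 -m pendant '[[[0,0.005,0],1.5],[[0,0.0095,0.0003],2.9],[[0,0.0095,0.0003],2.9],[[0,0.0095,0.0003],2.9]]' 0
python3 - <<'E'
from h import *
s=monitor.get_state();print(s["ee_pos"],s["contact_force"],s["opening"])
im,d=grab_frame("side");cv2.imwrite("pics/s13.png",im)
for c in ("side","top"):
    im,d=grab_frame(c);P=cloud(cam(c),d)
    m=(im[...,0]>100)&(im[...,2]<70)&(im[...,0].astype(int)-im[...,2]>60)&(P[...,2]>.10)&(P[...,2]<.13)&(np.abs(P[...,0]-.56)<.12)&(P[...,1]>-.06)&(P[...,1]<.16)
    p=P[m][:,:2]
    v=np.linalg.svd(p-p.mean(0))[2][0]; a=np.degrees(np.arctan2(v[1],v[0]));print(c,len(p),a%180)
E
```

```text
time_s: 21.95
ee_pos: [0.4726, 0.0578, 0.0968]
tool_rot: [-0.303, 1.569, 0.093]
contact_force: [2.7, -0.7, 6.7]
opening: 0.0149
[0.4726 0.0578 0.0968] [ 2.7164 -0.6948  6.6737] 0.014850244119937607
side 1307 23.309793478944624
top 282 24.019590243667466
```

View pics/s13.png

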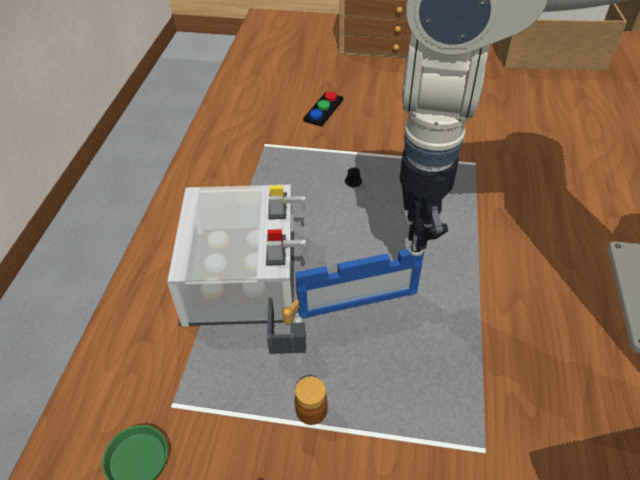

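The gate reads 1.33 to 1.345 rad. I'll check the catches and bystanders, then hand in.

```bash
python3 - <<'E'
from h import *
for c in ("side","top"):
    blobs(c)
    for q in ("loupe","jar","holder"):
        l=nets.landmark_of(c,q); print(c,q,[(ray(c,a["location"],0)[:2],round(a["confidence"],2)) for a in l[:1]])
s=monitor.get_state();print(s["time_s"],s["contact_force"],s["opening"],s["ee_pos"])
E
```

```text
side 0.152 87 mid [ 0.7095 -0.0154  0.1564] mean [ 0.7096 -0.0136  0.1567] bgr [ 76. 187. 208.]
side 0.152 79 mid [0.7049 0.0106 0.1564] mean [0.7044 0.0113 0.1567] bgr [147. 156. 154.]
side 0.152 93 mid [0.6908 0.0846 0.1566] mean [0.6908 0.0851 0.157 ] bgr [ 57.  59. 178.]
side 0.152 91 mid [0.6865 0.1084 0.1564] mean [0.6868 0.1092 0.1565] bgr [154. 157. 156.]
side loupe [(array([ 0.6027, -0.2144]), 0.73)]
side jar [(array([0.6043, 0.2925]), 0.73)]
side holder []
top 0.152 81 mid [ 0.7106 -0.0152  0.1563] mean [ 0.7101 -0.015   0.1574] bgr [ 73. 175. 191.]
top 0.152 78 mid [0.7055 0.0093 0.1566] mean [0.705  0.0095 0.1574] bgr [149. 155. 155.]
top 0.152 76 mid [0.6924 0.0825 0.1574] mean [0.6914 0.0829 0.1576] bgr [ 59.  64. 171.]
top 0.152 74 mid [0.687  0.1072 0.1572] mean [0.6867 0.1075 0.158 ] bgr [149. 154. 154.]
top loupe []
top jar [(array([0.6022, 0.2882]), 0.75)]
top holder [(array([ 0.8058, -0.1294]), 0.55)]
22.5 [2.1481 0.2268 6.1309] 0.014561388548766223 [0.4726 0.0578 0.0968]
```

```bash
python3 -c "
from plant import hand_in; print(hand_in())"
```

```text
the job is handed in; nothing more can be done
None
```

I squeezed the red catch home, then the yellow one. Then I swung the gate by its post past the detent to its stop and handed in at about 22.5 s, still holding the post.

- **Catches:** In the final images the tab-to-ear centre distance was about 25 mm on both, which is the nominal distance when squeezed home. Both tabs stayed where I left them.
- **Gate:** It measured 1.345 rad in the side view and 1.333 rad in the top view, against the 1.35 rad stop. The post was still gripped (14.6 mm opening), with about 6 N on the wrist. I saw no clear rise in force at the stop, so the gate is at or just short of it.
- **Loupe, jar and holder:** Each was still where it started, to within about 10 mm for the side-view loupe reading and 5 mm for the rest. In that last check the side view did not report the holder and the top view did not report the loupe, so each was confirmed from one camera.

**What disagreed:** My first squeeze on the red catch closed on air and moved nothing. The real fingertips sit about 46 mm behind the reported tool point. I confirmed this with depth from two cameras, corrected the height, and repeated the squeeze.

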